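# Rack two glazed tiles in the drying tray

### The arm

A 6-joint arm with a two-finger parallel gripper is mounted at the origin on the work surface. World frame = base frame: x ahead of the robot, y to its left, z up, the work surface at z = 0. Lengths are in mm, angles in rad, forces in N, time in s.
With the tool pointing down it reaches from about 275 to 1000 mm from the base axis. Payload 8.4 kg.
Tool frame: the origin (TCP) lies on the centre line of the jaws, within the pads' length; the fingertips stand r.tip_reach ahead of it and the grasp point (between the pads) lies 11 mm behind it (r.tip_reach is the distance from the TCP to the fingertips, in mm); z points along the fingers, y is the line along which they close (so a half turn about z gives the same grasp; the last joint's range is limited). The gripper opens to 85 mm and grips with 20 to 120 N. Pads are 22 mm wide; open, the fingers measure 114 mm over their backs; the gripper's body (76 mm by 85 mm) begins 54 mm behind the grasp point. The pads swing forward as they close: fully open they stand 13 mm farther back than shut.
Start: joints at [-1.106, 0.353, 1.633, -0, 1.155, -0.002], TCP at [281.268, -558.136, 239.281] pointing down, gripper open.
Joint ranges: [-2.63, 2.63], [-0.92, 2.1], [0.06, 2.66], [-1.3, 4.44], [0, 2.69], [-3.02, 3.02]. Speed limits (rad/s): [2.22, 2.22, 2.79, 3.14, 3.14, 3.14].

### API

Orientations are given as [roll, pitch, yaw] about the fixed x, y, z axes, in that order (R = Rz(yaw) Ry(pitch) Rx(roll)).
In Python, from rig import r gives the robot as it stands.
- The arm moves only by the tool carry_out, never from a script. Its argument "targets" is a list of rows, each an object with "dp": the shift along the tool's x, y, z in mm, a list of three; "yaw": the turn about the tool's z in degrees. A call has 1 to 12 rows; each row is the pose to reach, as a shift and turn from the pose commanded when the call began, along the tool's axes at that moment; what a row does not reach only later rows make up. A row lasts 1/8 s, in which the tool goes at most 62.5 mm and 10.7 degrees, less where a joint would pass 70% of its speed; a pose out of reach is approached as far as the arm can. A call with a gripper value outside its range is refused whole. "fingers" is the opening, from -1 (shut) to 1 (fully open), so that 0 is half open, set as the call begins (left out, the last holds). The fingers move at their own pace and stop on an object; "grip_force" is the grip in N (left out, the last holds). Time passes only in rows, so rows that repeat a pose let the fingers close. It gives the time, the measured TCP pose, the force, the opening and the grip force at its end, in the units of the state.
- r.sense(): the state, without advancing time (a new reading comes with each control period).
- r.grab_frame(name): name is "scene" or "side" or "wrist"; returns the picture (420x560x3 uint8, red, green, blue); there is no depth.
- r.get_calibration(name): a dict with "fx", "fy", "cx", "cy" (pixels), "rvec" (rotation vector, rad) and "tvec" (3), from world to camera coordinates, as OpenCV has them. Camera axes: x right, y down, z forward; pixel columns grow to the right and rows downward; lengths in mm; the calibration is good to about 2 mm. The wrist camera is an equidistant fisheye: a pixel r from the principal point sees the ray r / f radians off the axis. A picture is of the moment at which its call begins: read the wrist's pose just before it. get_calibration takes no time and is no camera call; for the wrist camera it gives the pose at the moment of the call.
- r.sign_off(): hands the job in; it is judged then, once.
The state is a dict: "clock": time; "qpos": joint angles; "qvel": joint speeds; "joint_efforts": joint torques, N m; "eef_pos": TCP position; "tcp_rot": TCP orientation; "contact_force": force on the tool from outside, world axes, zero at the start; "wrist_torque": the same for the moment, N m; "opening": opening from 0.0 (shut) to 1.0 (fully open); "grasp_force": force on a finger pad.
Only numpy, scipy, OpenCV 4.12 (cv2) and the standard library are available. Lean on these libraries where they do the work, as an engineer would, in place of code of your own. Each camera call takes 0.05 s, during which the arm holds its last target. There are 200 camera calls.

### The job

Draw the empty drying tray all the way out to the loading board, slide the two freshly glazed tiles off the board and over the tray's low lip until each lies flat in the compartment made for it, then push the tray fully home under its clear cover. The glaze is still wet, so slide the tiles along without ever lifting or tipping them up. Leave the brush, beaker, bowls, jar, mug and palette knife where they are.

Things in the scene. Friction and masses are not known exactly. Their poses are not given: they have to be found in the camera images.
- dryer: The drying unit, one fixed piece: dark wooden loading board, then the pull-out tray on runners, then a low plywood housing with a clear acrylic top. Origin on the counter (z = 0), midway across, 2 mm past the board's tray-side end. Its x axis points from the board along the tray into the housing, y across, z up. Side guides 20 mm high at y +-170 mm flank the tray, x 0 to 160 mm.
- board_top (a point): Middle of the loading board's top, 24 mm above the counter. The board is level, without a rim, 328 mm long (dryer x -330 to -2 mm) and 360 mm wide (dryer y -180 to 180 mm). Axes parallel to the dryer's.
- housing_top (a point): Middle of the front edge of the housing's clear acrylic top, 64 mm above the counter, at dryer x 159 mm. The housing spans dryer x 159 to 271 mm, y -176 to 176 mm; the tray slides in under the acrylic. Axes parallel to the dryer's.
- tray (a joint): How far the tray is drawn out, in m: 0 = fully home, 0.120 = all the way out at its stop, where its lip meets the loading board (2 mm gap). Drawing it out moves it along the dryer's -x. Wooden runners: about 5 N of friction either way; it stays where it is left. Starts 0 to 30 mm out.
- tray_lip (a point): Middle of the top front edge of the tray's low lip, 23.5 mm above the counter: at dryer x 0 when fully out, 120 mm when home; moves with the tray. The lip is 10 mm thick, 4 mm above the compartment floors. The tray is 128 mm long, 320 mm wide. Its outer rails (12 mm wide) and centre rail (30 mm wide, dryer y -40 to -10) have round noses, tops 37.5 mm above the counter.
- tray_knob (a point): Grip point on the axis of the black upright knob on the front end of the tray's centre rail: 62 mm above the counter, 15 mm behind the front face of the lip, dryer y -25 mm. The knob is 20 mm across here; its top is at 71.5 mm, its foot on the rail at 37.5 mm. Moves with the tray. With the tray home, 24 mm lie between the knob's axis and the housing.
- bay_square (a point): Centre of the floor (19.5 mm above the counter) of the square compartment, 108 x 108 mm, at dryer y -94 mm, 64 mm behind the front face of the lip; closed behind by the tray's back wall. Axes parallel to the dryer's. Moves with the tray.
- bay_oblong (a point): Centre of the floor (19.5 mm above the counter) of the oblong compartment, 158 mm wide across the tray (dryer y) and 83 mm deep along its travel, at dryer y +69 mm, 51.5 mm behind the front face of the lip; closed behind by a 12 mm high stop, behind which lie small white kiln stilts fixed to the tray. Axes parallel to the dryer's. Moves with the tray.
- tile_square: Square tile 100 x 100 mm, 10 mm thick, about 210 g, terracotta with a yellow glazed top and an amber stripe; origin at the centre of its underside, z up, x and y along its edges (any quarter turn fits its compartment). Starts flat on the loading board, roughly in front of the square compartment, shifted by some cm and turned by up to 20 degrees.
- tile_oblong: Oblong tile 150 mm long (its y axis) by 75 mm (its x axis), 10 mm thick, about 240 g, terracotta with a blue glazed top and a pale stripe; origin at the centre of its underside, z up. Starts flat on the loading board roughly in front of the oblong compartment, a long side foremost, its x axis about along the dryer's x, shifted by some cm and turned by up to 17 degrees.
- glaze_brush: Glaze brush 160 mm long lying across the far end of the loading board from the tray (about dryer x -305 mm). Leave it.
- beaker: Terracotta beaker, 66 mm wide, 75 mm high, standing on the acrylic top of the housing. Origin under its base. Leave it.
- bowl_white: White bowl, 96 mm wide, 50 mm high, on the counter past the housing, to the robot's left. Leave it.
- bowl_red: Terracotta bowl, 96 mm wide, 50 mm high, on the counter past the housing, to the robot's left. Leave it.
- glaze_jar: White jar with an orange cap, 68 mm wide, 85 mm high, on the counter past the housing, to the robot's left. Leave it.
- mug: Blue mug, 76 mm wide, 85 mm high, on the counter to the robot's right. Leave it.
- palette_knife: Palette knife lying on the counter to the robot's right. Leave it.
Not all that is in view belongs to the job. Leave any pink look-alike of the tile_oblong alone.

How it is judged (in metres and radians):
On the way, in this order (a step that is already met when the one before it is completed fails the run):
1. the tray is drawn all the way out (within 8 mm of its stop) (value of joint tray above 0.112 m), for 0.2 s.
2. both tiles lie flat in their own compartments, with the tray still out (horizontal distance between tile_square and bay_square below 0.01 m and z of tile_square in the frame of bay_square between -0.002 and 0.002 m and angle between each of tile_square, tile_oblong's own z axis and vertical below 0.03 rad and horizontal distance between tile_oblong and bay_oblong below 0.01 m and z of tile_oblong in the frame of bay_oblong between -0.002 and 0.002 m and value of joint tray above 0.09 m), for 0.2 s.
At the end, for the whole second after the job is handed in: The tray is fully home (within 8 mm) with both tiles at rest in it, each in its own compartment: within 10 mm of its centre, underside within 2 mm of the floor, tilted less than 0.03 rad (horizontal distance between tile_square and bay_square below 0.01 m and z of tile_square in the frame of bay_square between -0.002 and 0.002 m and angle between each of tile_square, tile_oblong's own z axis and vertical below 0.03 rad and horizontal distance between tile_oblong and bay_oblong below 0.01 m and z of tile_oblong in the frame of bay_oblong between -0.002 and 0.002 m and value of joint tray below 0.008 m and linear speed of each of tile_square, tile_oblong below 0.01 m/s); the robot touches nothing.
It fails at once if a tile is lifted (more than 12 mm above the board's top) or tipped by more than 0.3 rad (17 degrees) (height (world z) of any of tile_square, tile_oblong above 0.036 m or angle between any of tile_square, tile_oblong's own z axis and vertical above 0.3 rad).
It fails at once if the brush, beaker, a bowl, the jar, the mug or the palette knife is moved by more than 30 mm (distance of any of glaze_brush, beaker, bowl_white, bowl_red, glaze_jar, mug, palette_knife from where it was at the start of the episode above 0.03 m).
It also fails if it takes over 64 s, if anything falls off the work surface, if the arm or the gripper's body presses on something with over 40 N, if the wrist force passes 120 N, or if a joint passes its speed limit or range.

## Working session

There is one attempt and no reset: what is moved stays moved. The work goes in short steps, Python scripts to look and compute and a tool call to move; the robot and the scene stay as the last step left them, time stands still between calls to the robot, and variables do not carry over. Pictures are saved under pics/ and viewed, at most 10 in all, crops included, and the job is handed in when it is done.

Besides the shell and the picture viewer there is one more tool, called after "Request:" as name(argument=value, ...) on one line, values as JSON. carry_out: Moves the arm, as the interface text tells. Its arguments: {"type":"object","properties":{"targets":{"type":"array","items":{"type":"object","properties":{"dp":{"type":"array","items":{"type":"number"}},"yaw":{"type":"number"}}}},"fingers":{"type":"number"},"grip_force":{"type":"number"}},"required":["targets"]}

```bash
ls; mkdir -p pics
python3 - <<'E'
from rig import r
import cv2
s=r.sense();print(s['clock'],s['eef_pos'],s['tcp_rot'],s['opening'],r.tip_reach)
for n in ("scene","side"):
    cv2.imwrite(f"pics/{n}0.png",r.grab_frame(n)[:,:,::-1]);c=r.get_calibration(n);print(n,c)
E
```

```text
pics
0.0 [ 281.07883411 -557.71607776  238.56286613] [-3.14022487e+00 -1.41424479e-05  4.66846185e-01] 1.0031103541089275 8.0
scene {'fx': 486.9209930591774, 'fy': 486.9209930591774, 'cx': 279.7115619881469, 'cy': 212.23031833782747, 'rvec': array([ 1.59367666,  1.7441139 , -0.87720412]), 'tvec': array([  42.17535816, -202.48932854, 2064.77025041])}
side {'fx': 466.57072023872763, 'fy': 466.57072023872763, 'cx': 278.87215725690396, 'cy': 207.59190278351588, 'rvec': array([ 0.58829225, -2.64699734,  1.20015475]), 'tvec': array([ 380.98127017,  173.45344066, 1207.46939291])}
```

View pics/scene0.png

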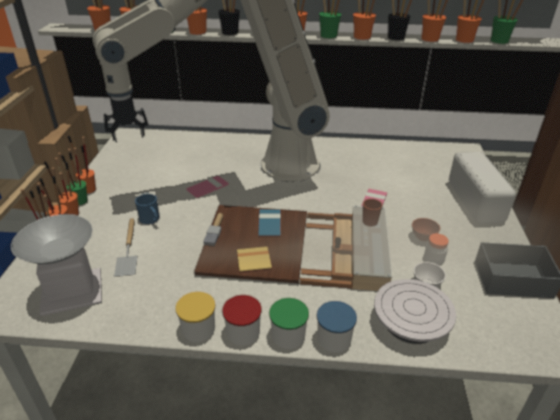

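View pics/side0.png

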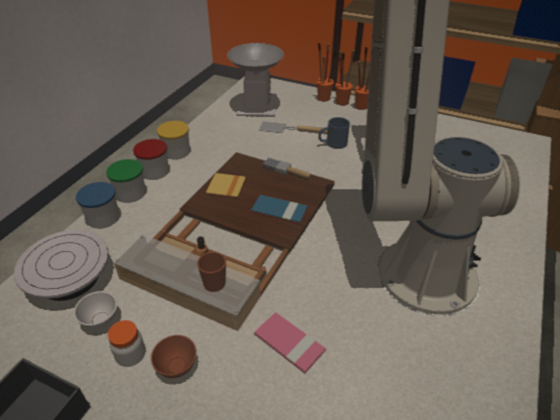

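Both views show the dryer: its x axis runs along world +y. In the side view the board is centred near (258,200), the yellow tile is at (226,184), the blue tile is at (280,207) and the black knob is at (201,242). There are two candidates for tile_oblong. The blue one on the board, side (280,207), fits the description. The pink one on the counter, side (290,341), is the look-alike and gets left alone.

```bash
cat > h.py <<'E'
import cv2,numpy as np
from rig import r
def proj(cal,P):
    return cv2.projectPoints(np.array(P,float).reshape(-1,1,3),cal['rvec'],cal['tvec'],K(cal),None)[0][:,0]
def K(c): return np.array([[c['fx'],0,c['cx']],[0,c['fy'],c['cy']],[0,0,1]])
def ray(c,uv,fish=False):
    uv=np.array(uv,float).reshape(-1,1,2)
    if fish: 
        q=(uv[:,0]-[c['cx'],c['cy']])/[c['fx'],c['fy']];t=np.linalg.norm(q,axis=1,keepdims=True)+1e-12
        d=np.hstack([q/t*np.sin(t),np.cos(t)])
    else: d=np.hstack([cv2.undistortPoints(uv,K(c),None)[:,0],np.ones((len(uv),1))])
    R=cv2.Rodrigues(c['rvec'])[0]
    return -R.T@c['tvec'].ravel(), d@R
def onz(c,uv,z,fish=False):
    o,d=ray(c,uv,fish);return o+d*((z-o[2])/d[:,2])[:,None]
def biggest(m):
    m=cv2.morphologyEx(m.astype(np.uint8),cv2.MORPH_CLOSE,np.ones((3,3)))
    cs=cv2.findContours(m,0,cv2.CHAIN_APPROX_NONE)[0];return max(cs,key=cv2.contourArea)
def poly(m,n=4):
    c=cv2.convexHull(biggest(m));return cv2.approxPolyN(c,n).reshape(-1,2)
E
python3 - <<'E'
from h import *
for n in("scene","side"):
    im=cv2.imread(f"pics/{n}0.png");c=r.get_calibration(n)
    h=cv2.cvtColor(im,cv2.COLOR_BGR2HSV);H,S,V=[h[...,i].astype(int) for i in range(3)]
    pts=dict(scene=[(235,225),(270,228),(253,259),(337,241)],side=[(258,165),(270,207),(222,184),(201,242)])[n]
    for p in pts: print(n,p,h[p[1],p[0]])
    box=np.zeros(H.shape,bool); 
    if n=="scene": box[200:285,195:312]=1
    else: box[145:255,175:340]=1
    board=(H<25)&(V<100)&(S>80)&box|(((H>90)&(H<115)&(S>90)&box))|((H>17)&(H<30)&(V>130)&(S>100)&box)
    q=poly(board);print(n,'board',q.tolist());print(onz(c,q,24).round(0)[:,:2].tolist())
    for nm,m in(('blue',(H>90)&(H<115)&(S>90)&box),('yel',(H>15)&(H<32)&(V>130)&(S>100)&box)):
        q=biggest(m)[:,0];w=onz(c,q,34)[:,:2].astype(np.float32);print(nm,len(q),cv2.minAreaRect(w))
    x0,y0=dict(scene=(325,225),side=(190,230))[n]
    print(V[y0:y0+30:2,x0:x0+24:2])
E
python3 - <<'E'
import cv2,numpy as np
a=cv2.imread('pics/scene0.png')[195:290,190:400];b=cv2.imread('pics/side0.png')[140:325,110:345]
cv2.imwrite('pics/crop.png',np.vstack([cv2.resize(a,(600,271),interpolation=2),cv2.resize(b,(418,329),interpolation=2)[:, :600] if 0 else cv2.copyMakeBorder(cv2.resize(b,(418,329),interpolation=2),0,0,0,182,0)]))
E
```

```text
scene (235, 225) [ 11 118  91]
scene (270, 228) [ 98  93 118]
scene (253, 259) [ 22 116 183]
scene (337, 241) [19 40 89]
scene board [[311, 212], [311, 284], [194, 274], [219, 204]]
[[364.0, 103.0], [728.0, 116.0], [718.0, -242.0], [346.0, -236.0]]
blue 55 ((471.916015625, -37.963401794433594), (66.74359893798828, 62.51552963256836), 5.339004039764404)
yel 100 ((638.6295776367188, -69.07757568359375), (102.01244354248047, 100.26055908203125), 14.050528526306152)
[[138 137 140 141 131 146 173 174 175 180 175 173]
 [130 131 130 128 127 147 173 172 174 178 174 172]
 [139 139 135 130 129 147 172 172 172 178 174 172]
 [178 177 175 165 132 147 171 172 171 176 173 172]
 [178 178 178 167 132 148 174 171 169 173 171 171]
 [178 179 177 166 136 148 170 169 167 172 171 171]
 [179 179 176 165 136 130 123 133 160 170 169 170]
 [177 177 176 165 135 109  90  94 142 167 168 170]
 [177 174 175 164 134 105  89  92 141 165 168 169]
 [176 176 176 165 136 110  88  95 140 156 160 163]
 [174 176 175 157 131 106  89 104 138 138 139 141]
 [174 173 172 140 118 103  96 116 141 136 136 137]
 [173 173 174 140 104
[... 658 characters left out ...]
147 147 150 148 150 152 152 153 151]
 [127 152 150 152 153 152 149 147 149 152 149 149]
 [153 151 149 153 123  95 115 146 153 152 149 153]
 [149 148 148 129  52  35  39 125 151 149 148 149]
 [146 148 153 116  41  45  36 104 151 147 146 151]
 [117 131 146 130  45  35  32  83 147 148 151 152]
 [100 106 109 119  59  36  32  88 140 148 153 151]
 [127 103  94 110  58  33  33  54 113 146 149 149]
 [140 141 117 118  96  49  52  96 100 124 146 152]
 [134 122 102 110 134 125 123 112  68  92 111 123]
 [129 105 101 102 106 103  99  73  75  98 103 101]
 [130 125 114 110 104 100  90  92  81  74  68  70]
 [129 129 130 130 123 105  85  69  69  70  70  70]
 [125 129 131 130 122  88  67  69  69  69  69  71]]
```

View pics/crop.png

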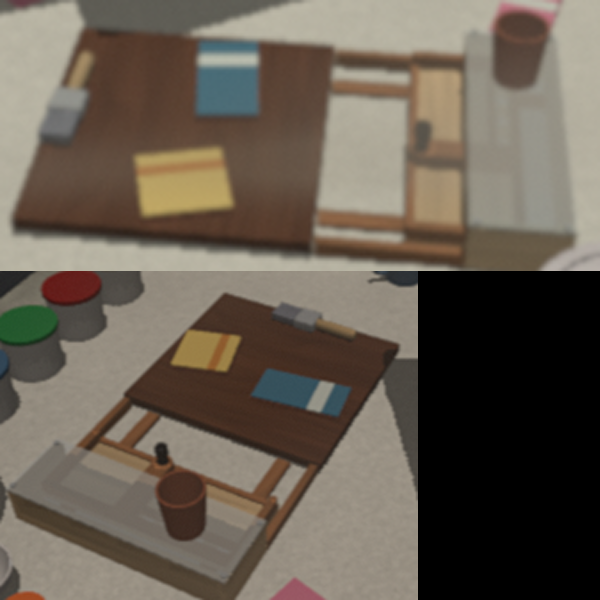

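The crop confirms the target. The blue tile with the pale stripe lies on the board, and the pink one is off on the counter. The knob top is at scene (338,238) and side (200,239).

Run:
```python
from h import *
sc=lambda L:np.array(L)/2.857+[190,195]
sd=lambda L:(np.array(L)-[0,271])/1.779+[110,140]
D={'scene':(sc,[[82,30],[333,47],[311,238],[14,217]],[[198,43],[259,41],[259,115],[197,113]],[[135,156],[221,149],[232,207],[142,216]],[[423,124]]),
'side':(sd,[[225,294],[399,347],[320,461],[127,396]],[[264,370],[350,386],[341,415],[253,393]],[[186,330],[240,336],[230,371],[172,364]],[[161,446]])}
for n,(f,*L) in D.items():
    c=r.get_calibration(n)
    for l,z in zip(L,(24,34,34,71)):
        w=onz(c,f(l),z)[:,:2];print(n,w.round(0).tolist(),w.mean(0).round(1))
        if len(w)>2: print('   ',cv2.minAreaRect(w.astype(np.float32)))
c=r.get_calibration('wrist');print(c, r.sense()['eef_pos'],r.sense()['tcp_rot'])
```

```text
scene [[356.0, -235.0], [363.0, 87.0], [707.0, 78.0], [705.0, -243.0]] [532.6 -78.2]
    ((533.6552124023438, -78.05836486816406), (321.8070068359375, 349.4008483886719), 88.7317886352539)
scene [[384.0, -82.0], [372.0, -6.0], [519.0, 7.0], [522.0, -66.0]] [449.  -36.9]
    ((448.7416687011719, -37.89234161376953), (147.13418579101562, 76.41393280029297), 4.960661888122559)
scene [[605.0, -126.0], [584.0, -31.0], [678.0, -9.0], [701.0, -103.0]] [641.8 -67.4]
    ((641.504638671875, -67.44496154785156), (99.03987121582031, 97.4931640625), 13.39273452758789)
scene [[563.0, 195.0]] [563.  194.5]
side [[693.0, -245.0], [338.0, -232.0], [351.0, 80.0], [696.0, 80.0]] [519.2 -79.2]
    ((516.7957763671875, -80.47645568847656), (324.3465576171875, 355.0234680175781), 89.370849609375)
side [[518.0, -64.0], [372.0, -88.0], [358.0, -17.0], [508.0, -5.0]] [438.6 -43.3]
    ((437.72552490234375, -40.560997009277344), (150.58218383789062, 72.02105712890625), 9.104314804077148)
side [[693.0, -104.0], [598.0, -130.0], [568.0, -38.0], [666.0, -12.0]] [631.4 -71. ]
    ((630.7694091796875, -70.98796081542969), (103.871337890625, 96.76547241210938), 14.954092979431152)
side [[554.0, 192.0]] [554.1 192.3]
{'fx': 325.19226210127806, 'fy': 325.19226210127806, 'cx': 284.0178362686776, 'cy': 213.56868794347014, 'rvec': array([-2.45363133,  1.51219346,  0.22562518]), 'tvec': array([-625.35752193,  -38.11730516,  378.77530648])} [ 281.08728402 -557.75165224  238.63898011] [-3.14035004e+00 -2.78475165e-05  4.66830265e-01]
```

Request:
carry_out(targets=[{"dp": [40, -32, -20], "yaw": -5.3}, {"dp": [80, -64, -40], "yaw": -10.6}, {"dp": [121, -96, -60], "yaw": -15.9}, {"dp": [161, -127, -80], "yaw": -21.2}, {"dp": [201, -159, -100], "yaw": -26.5}, {"dp": [241, -191, -120], "yaw": -31.8}, {"dp": [281, -223, -140], "yaw": -37}, {"dp": [321, -255, -161], "yaw": -42.3}, {"dp": [362, -287, -161], "yaw": -47.6}, {"dp": [402, -318, -161], "yaw": -53}, {"dp": [442, -350, -161], "yaw": -58}, {"dp": [482, -382, -161], "yaw": -63.3}])

```text
clock: 1.6
eef_pos: [540.1, 1.5, 400.1]
tcp_rot: [-3.141, 0.0, 1.575]
contact_force: [0.2, 0.1, 0.6]
opening: 1.0
grasp_force: 0.0
```

Run:
```python
from h import *
c=r.get_calibration('wrist');im=r.grab_frame('wrist');s=r.sense()
cv2.imwrite('pics/w1.png',im[:,:,::-1]);np.save('w1.npy',c,allow_pickle=True)
R=cv2.Rodrigues(c['rvec'])[0];print(s['clock'],s['eef_pos'],s['tcp_rot'],-R.T@c['tvec'].ravel(),R.round(2).tolist())
```

```text
1.65 [542.05558183   6.3138335  399.7124622 ] [ 3.14099775 -0.0035243   1.58099169] [539.29289523  74.57091611 534.46714688] [[1.0, 0.0, 0.0], [0.0, -0.96, 0.29], [0.0, -0.29, -0.96]]
```

View pics/w1.png

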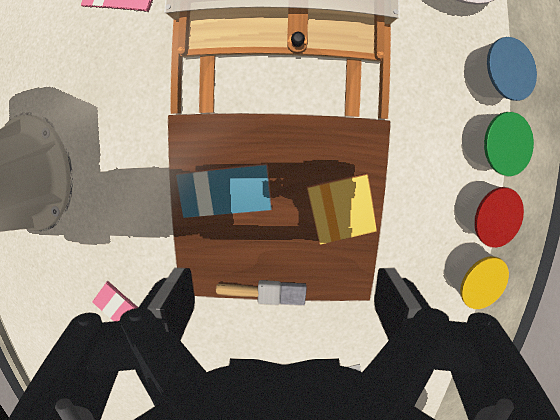

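The wrist view shows the board with corners at (169,116), (389,122), (369,300) and (176,297). The knob is at (297,38), the blue tile spans (177,174)–(271,217) and the yellow tile spans (307,175)–(377,244).

Run:
```python
from h import *
c=np.load('w1.npy',allow_pickle=True).item()
for nm,p,z in(('board',[[169,116],[389,122],[369,300],[176,297]],24),('blue',[[177,174],[270,165],[271,210],[184,217]],34),('yel',[[307,187],[367,175],[377,230],[320,244]],34),('knob',[[297,37]],71),('lip',[[187,53],[381,58]],23.5),('house',[[168,11],[396,15]],64)):
    w=onz(c,p,z,True)[:,:2];print(nm,w.round(0).tolist(),w.mean(0).round(1), cv2.minAreaRect(w.astype(np.float32)) if len(w)>2 else '')
```

```text
board [[354.0, 83.0], [708.0, 73.0], [701.0, -251.0], [335.0, -248.0]] [524.4 -85.8] ((521.470703125, -86.57034301757812), (330.6749572753906, 365.4526672363281), 88.69993591308594)
blue [[367.0, -12.0], [518.0, 1.0], [519.0, -72.0], [373.0, -85.0]] [444.4 -42. ] ((445.4721374511719, -42.00251007080078), (151.62368774414062, 73.07474517822266), 4.676193714141846)
yel [[576.0, -34.0], [672.0, -13.0], [697.0, -107.0], [600.0, -131.0]] [636.3 -71.3] ((636.409423828125, -70.58099365234375), (99.4123764038086, 99.74527740478516), 13.992658615112305)
knob [[557.0, 192.0]] [557.3 191.6] 
lip [[386.0, 184.0], [693.0, 177.0]] [539.2 180.4] 
house [[366.0, 247.0], [706.0, 240.0]] [535.6 243.7]
```

Request:
carry_out(targets=[{"dp": [45, 4, 40], "yaw": 1.3}, {"dp": [90, 8, 80], "yaw": 1.3}, {"dp": [135, 12, 120], "yaw": 1.3}, {"dp": [180, 15, 160], "yaw": 1.3}, {"dp": [186, 15, 215], "yaw": 1.3}, {"dp": [186, 15, 260], "yaw": 1.3}, {"dp": [186, 15, 270], "yaw": 1.3}, {"dp": [186, 15, 270], "yaw": 1.3}])

```text
clock: 2.65
eef_pos: [554.8, 185.8, 130.6]
tcp_rot: [-3.141, 0.0, 1.549]
contact_force: [0.9, -0.5, 0.0]
opening: 1.002
grasp_force: 0.0
```

Run:
```python
from h import *
s=r.sense();print(s['clock'],s['eef_pos'],s['tcp_rot'])
c=r.get_calibration('wrist');im=r.grab_frame('wrist')
np.save('w2.npy',c,allow_pickle=True);cv2.imwrite('pics/w2.png',im[:,:,::-1])
g=cv2.cvtColor(im,cv2.COLOR_RGB2GRAY)
P=np.array([[557,192,71]]);R=cv2.Rodrigues(c['rvec'])[0];q=(P@R.T+c['tvec'].ravel())[0];t=np.arctan2(np.hypot(*q[:2]),q[2]);u=q[:2]/np.hypot(*q[:2])*t*c['fx']+[c['cx'],c['cy']];print(u)
print(onz(r.get_calibration('scene'),[[369.6,224.8]],64))
```

```text
2.65 [554.83637988 185.78409444 130.60112369] [-3.14117072e+00  1.54502885e-04  1.54857943e+00]
[287.92313041 225.04343302]
[[472.85241136 300.71433694  64.        ]]
```

View pics/w2.png

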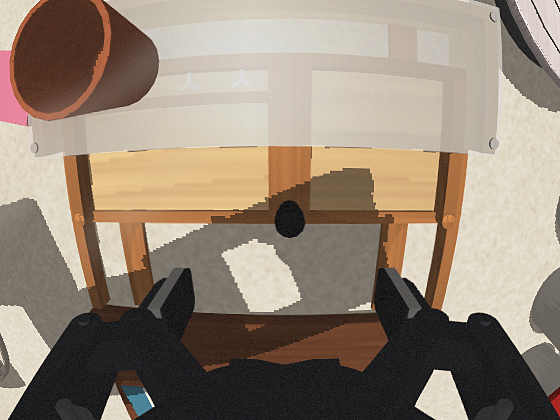

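The knob is at (290,219), about 3 mm farther along y than expected. The beaker is well to the left. Descending to grasp.

Request:
carry_out(targets=[{"dp": [9, 3, 35], "yaw": 0}, {"dp": [9, 3, 65], "yaw": 0}, {"dp": [9, 3, 79], "yaw": 0}, {"dp": [9, 3, 79], "yaw": 0}])

```text
clock: 3.2
eef_pos: [558.2, 194.8, 51.9]
tcp_rot: [3.141, -0.0, 1.549]
contact_force: [0.8, -0.6, 0.1]
opening: 1.001
grasp_force: 0.0
```

Request:
carry_out(targets=[{"dp": [0, 0, 0], "yaw": 0}, {"dp": [0, 0, 0], "yaw": 0}, {"dp": [0, 0, 0], "yaw": 0}, {"dp": [0, 0, 0], "yaw": 0}, {"dp": [0, 0, 0], "yaw": 0}], fingers=-1, grip_force=40)

```text
clock: 3.82
eef_pos: [558.6, 194.9, 51.9]
tcp_rot: [3.14, -0.0, 1.549]
contact_force: [1.2, -1.1, 5.6]
opening: 0.214
grasp_force: 39.0
```

Request:
carry_out(targets=[{"dp": [-10, 0, 0], "yaw": 0}, {"dp": [-25, 0, 0], "yaw": 0}, {"dp": [-40, 0, 0], "yaw": 0}, {"dp": [-55, 0, 0], "yaw": 0}, {"dp": [-70, 0, 0], "yaw": 0}, {"dp": [-82, 0, 0], "yaw": 0}, {"dp": [-90, 0, 0], "yaw": 0}, {"dp": [-95, 0, 0], "yaw": 0}, {"dp": [-98, 0, 0], "yaw": 0}, {"dp": [-98, 0, 0], "yaw": 0}])

```text
clock: 5.08
eef_pos: [556.2, 99.8, 51.9]
tcp_rot: [3.14, -0.004, 1.547]
contact_force: [-1.5, 18.8, 4.8]
opening: 0.212
grasp_force: 39.3
```

Request:
carry_out(targets=[{"dp": [2, 0, 0], "yaw": 0}, {"dp": [2, 0, 0], "yaw": 0}, {"dp": [2, 0, 0], "yaw": 0}], fingers=0.2)

```text
clock: 5.45
eef_pos: [555.5, 98.6, 51.1]
tcp_rot: [-3.141, 0.0, 1.549]
contact_force: [0.1, 0.7, 0.7]
opening: 0.603
grasp_force: 0.0
```

Request:
carry_out(targets=[{"dp": [0, 0, -50], "yaw": 0}, {"dp": [0, 0, -100], "yaw": 0}, {"dp": [-40, -5, -145], "yaw": 0}, {"dp": [-80, -10, -190], "yaw": 0}, {"dp": [-115, -15, -230], "yaw": 0}, {"dp": [-140, -15, -260], "yaw": 0}, {"dp": [-140, -15, -260], "yaw": 0}, {"dp": [-140, -15, -260], "yaw": 0}, {"dp": [-140, -15, -260], "yaw": 0}])

```text
clock: 6.58
eef_pos: [537.1, -40.1, 309.9]
tcp_rot: [-3.139, -0.0, 1.55]
contact_force: [0.5, 0.2, 0.0]
opening: 0.598
grasp_force: 0.0
```

Run:
```python
from h import *
s=r.sense();print(s['clock'],s['eef_pos'],s['tcp_rot'],s['qvel'].round(3) if hasattr(s['qvel'],'round') else s['qvel'])
c=r.get_calibration('wrist');im=r.grab_frame('wrist')
np.save('w3.npy',c,allow_pickle=True);cv2.imwrite('pics/w3.png',im[:,:,::-1])
cv2.imwrite('pics/w3v.png',cv2.resize(im[0:280,110:450,::-1],(728,600),interpolation=2))
```

```text
6.575 [537.05273988 -40.11277572 309.92792535] [-3.13929758e+00 -2.61799450e-04  1.54955414e+00] [ 0.003  0.002 -0.005 -0.001  0.002 -0.003]
```

View pics/w3v.png

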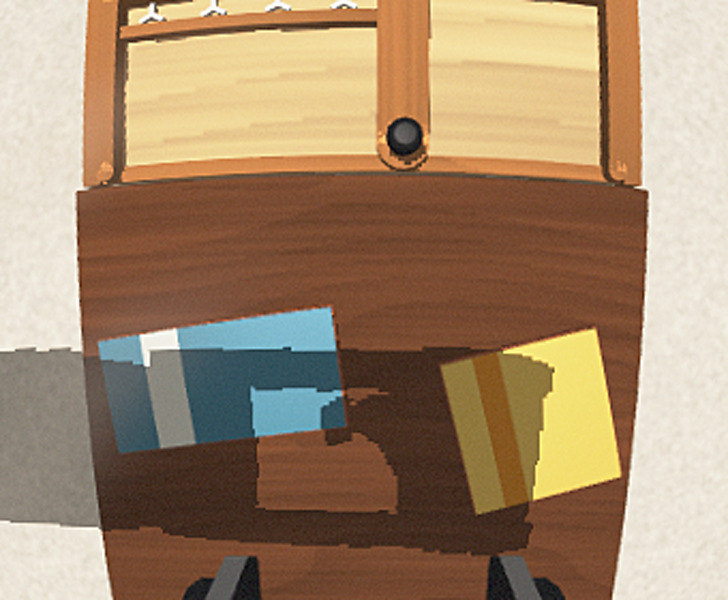

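The tray is fully out, with its lip meeting the board. In the crop the blue tile's corners are at about (98,340), (332,306), (346,428) and (120,454). The yellow tile's are at (441,366), (597,328), (621,477) and (477,516).

```bash
cat >> h.py <<'E'
def dry(w,o=(531,85.0),e=0.023):
    d=np.asarray(w)[...,:2]-np.array(o);return np.stack([d@[np.sin(e),np.cos(e)],d@[-np.cos(e),np.sin(e)]],-1)
E
python3 - <<'E'
from h import *
c=np.load('w3.npy',allow_pickle=True).item()
for nm,p,z in(('board',[[78,190],[648,192]],24),('blue',[[98,340],[332,306],[346,428],[120,454]],34),('yel',[[441,366],[597,328],[621,477],[477,516]],34),('knob',[[404,133]],71.5),('lipback',[[122,168],[378,155],[430,156],[602,165]],23.5),('bayback',[[130,40],[376,25]],31.5)):
    w=onz(c,np.array(p)/2.142+[110,0],z,True)[:,:2];d=dry(w);print(nm,w.round(0).tolist(),'DRY',d.round(0).tolist(),d.mean(0).round(1), cv2.minAreaRect(d.astype(np.float32)) if len(w)>2 else '')
E
```

```text
board [[354.0, 84.0], [710.0, 74.0]] DRY [[-5.0, 177.0], [-7.0, -179.0]] [-6. -1.] 
blue [[366.0, -12.0], [513.0, 1.0], [519.0, -73.0], [372.0, -86.0]] DRY [[-101.0, 163.0], [-84.0, 16.0], [-158.0, 8.0], [-175.0, 155.0]] [-129.5   85.5] ((-129.4864959716797, 85.34994506835938), (74.62925720214844, 148.143798828125), 6.458278179168701)
yel [[577.0, -36.0], [673.0, -13.0], [696.0, -109.0], [601.0, -133.0]] DRY [[-120.0, -49.0], [-94.0, -145.0], [-190.0, -169.0], [-216.0, -75.0]] [-155.  -109.3] ((-154.9808349609375, -109.59795379638672), (99.53986358642578, 99.19493103027344), 15.069182395935059)
knob [[556.0, 97.0]] DRY [[12.0, -24.0]] [ 12.2 -24.3] 
lipback [[384.0, 95.0], [542.0, 91.0], [573.0, 91.0], [679.0, 89.0]] DRY [[6.0, 147.0], [7.0, -11.0], [7.0, -42.0], [7.0, -148.0]] [  6.7 -13.5] ((6.593206882476807, -0.6455535888671875), (0.38710951805114746, 295.1224060058594), 0.1568080335855484)
bayback [[393.0, 176.0], [543.0, 172.0]] DRY [[88.0, 140.0], [87.0, -10.0]] [87.6 65.2]
```

Request:
carry_out(targets=[{"dp": [-45, 35, 30], "yaw": 0}, {"dp": [-90, 70, 60], "yaw": 0}, {"dp": [-126, 98, 95], "yaw": 0}, {"dp": [-126, 98, 150], "yaw": 0}, {"dp": [-126, 98, 205], "yaw": 0}, {"dp": [-126, 98, 245], "yaw": 0}, {"dp": [-126, 98, 270], "yaw": 0}, {"dp": [-126, 98, 274], "yaw": 0}, {"dp": [-126, 98, 275], "yaw": 0}])

```text
clock: 7.75
eef_pos: [633.2, -168.6, 36.5]
tcp_rot: [-3.142, -0.0, 1.549]
contact_force: [0.6, -0.9, 0.8]
opening: 0.6
grasp_force: 0.0
```

Request:
carry_out(targets=[{"dp": [0, 0, 1.5], "yaw": 0}, {"dp": [0, 0, 2.5], "yaw": 0}, {"dp": [0, 0, 2.5], "yaw": 0}])

```text
clock: 8.12
eef_pos: [633.2, -169.0, 34.4]
tcp_rot: [3.141, 0.0, 1.549]
contact_force: [0.4, 0.7, -0.6]
opening: 0.601
grasp_force: 0.0
```

Request:
carry_out(targets=[{"dp": [0, 0, 2], "yaw": 0}, {"dp": [0, 0, 3], "yaw": 0}, {"dp": [0, 0, 3], "yaw": 0}])

```text
clock: 8.5
eef_pos: [632.8, -168.9, 30.6]
tcp_rot: [-3.141, -0.0, 1.549]
contact_force: [0.3, 0.1, -0.2]
opening: 0.6
grasp_force: 0.0
```

Request:
carry_out(targets=[{"dp": [0, 0, 1], "yaw": 0}, {"dp": [0, 0, 2], "yaw": 0}, {"dp": [0, 0, 2], "yaw": 0}])

```text
clock: 8.88
eef_pos: [632.9, -168.9, 28.8]
tcp_rot: [3.142, 0.0, 1.549]
contact_force: [-0.5, -0.1, 1.7]
opening: 0.601
grasp_force: 0.7
```

Request:
carry_out(targets=[{"dp": [6, 0, -2], "yaw": 0}, {"dp": [14, 0, -2], "yaw": 0}, {"dp": [22, 0, -2], "yaw": 0}, {"dp": [28, 0, -2], "yaw": 0}, {"dp": [34, 0, -2], "yaw": 0}, {"dp": [40, 0, -2], "yaw": 0}, {"dp": [46, 0, -2], "yaw": 0}, {"dp": [52, 0, -2], "yaw": 0}, {"dp": [55, 0, -2], "yaw": 0}, {"dp": [55, 0, -2], "yaw": 0}])

```text
clock: 10.12
eef_pos: [634.2, -113.5, 30.8]
tcp_rot: [3.141, -0.0, 1.549]
contact_force: [-0.4, 0.0, 0.5]
opening: 0.6
grasp_force: 0.0
```

Run:
```python
from h import *
s=r.sense();print(s['clock'],s['eef_pos'],s['contact_force'])
c=r.get_calibration('wrist');im=r.grab_frame('wrist')
np.save('w4.npy',c,allow_pickle=True);cv2.imwrite('pics/w4.png',im[:,:,::-1])
```

```text
10.125 [ 634.23315382 -113.54106419   30.81978018] [-0.36820955  0.02504981  0.5396616 ]
```

View pics/w4.png

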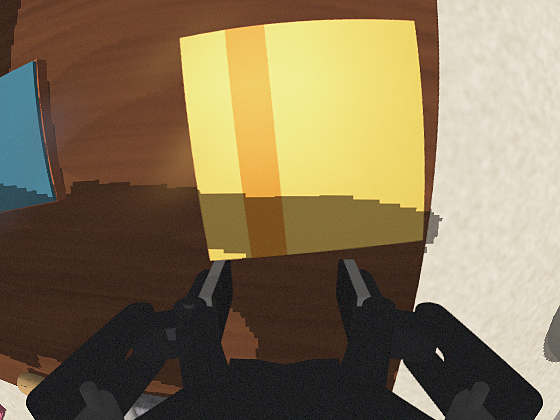

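Run:
```python
from h import *
c=np.load('w4.npy',allow_pickle=True).item()
w=onz(c,[[180,38],[414,20],[425,240],[210,261]],34,True)[:,:2];d=dry(w,(531,82));print(w.round(0).tolist(),d.round(0).tolist(),cv2.minAreaRect(w.astype(np.float32)),d.mean(0))
```

```text
[[594.0, -4.0], [691.0, 3.0], [700.0, -95.0], [600.0, -102.0]] [[-85.0, -65.0], [-75.0, -162.0], [-173.0, -173.0], [-183.0, -74.0]] ((646.3690185546875, -49.4886360168457), (99.4283676147461, 98.49564361572266), 4.256007671356201) [-128.92878294 -118.15772442]
```

Request:
carry_out(targets=[{"dp": [-10, 0, 0], "yaw": 0}, {"dp": [-14, 0, -20], "yaw": 0}, {"dp": [-14, 30, -45], "yaw": 0}, {"dp": [10, 75, -45], "yaw": 0}, {"dp": [40, 110, -45], "yaw": 0}, {"dp": [59, 112, -45], "yaw": 0}, {"dp": [59, 112, -20], "yaw": 0}, {"dp": [59, 112, 0], "yaw": 0}, {"dp": [59, 112, 0], "yaw": 0}])

```text
clock: 11.3
eef_pos: [745.3, -57.8, 29.0]
tcp_rot: [-3.138, -0.0, 1.548]
contact_force: [-0.0, -0.3, 0.5]
opening: 0.604
grasp_force: 0.0
```

Request:
carry_out(targets=[{"dp": [0, -6, 0], "yaw": 0}, {"dp": [0, -12, 0], "yaw": 0}, {"dp": [0, -18, 0], "yaw": 0}, {"dp": [0, -22, 0], "yaw": 0}, {"dp": [0, -26, 0], "yaw": 0}, {"dp": [0, -30, 0], "yaw": 0}, {"dp": [0, -30, 0], "yaw": 0}])

```text
clock: 12.18
eef_pos: [717.5, -56.7, 31.2]
tcp_rot: [3.141, 0.0, 1.549]
contact_force: [1.1, -0.9, 3.0]
opening: 0.602
grasp_force: 1.7
```

```bash
cat > ty.py <<'E'
from h import *
import sys
def tile(col):
    s=r.sense();c=r.get_calibration('wrist');im=r.grab_frame('wrist')
    cv2.imwrite(f'pics/{sys.argv[1]}.png',im[:,:,::-1])
    h=cv2.cvtColor(im,cv2.COLOR_RGB2HSV);H,S,V=[h[...,i].astype(int) for i in range(3)]
    m=(H>14)&(H<33)&(S>110)&(V>85) if col=='y' else (H>85)&(H<115)&(S>70)
    m[:,:10]|=False; q=poly(cv2.morphologyEx(m.astype(np.uint8),cv2.MORPH_OPEN,np.ones((5,5))))
    w=onz(c,q,float(sys.argv[3]) if len(sys.argv)>3 else 34,True)[:,:2]
    d=dry(w,(531,82));print(s['clock'],s['eef_pos'].round(1),np.round(s['contact_force'],1),q.tolist(),w.round(0).tolist(),'D',d.round(0).tolist(),d.mean(0).round(1),cv2.minAreaRect(d.astype(np.float32)))
tile(sys.argv[2])
E
python3 ty.py w5 y
```

```text
12.175 [717.5 -56.7  31.2] [ 1.1 -0.9  3. ] [[205, 298], [67, 342], [11, 174], [185, 147]] [[679.0, -65.0], [579.0, -105.0], [571.0, 2.0], [677.0, 6.0]] D [[-144.0, -151.0], [-186.0, -52.0], [-79.0, -42.0], [-73.0, -148.0]] [-120.5  -98.5] ((-127.6165771484375, -100.08748626708984), (107.35490417480469, 105.92867279052734), 5.485685348510742)
```

Request:
carry_out(targets=[{"dp": [0, -3, 0], "yaw": 0}, {"dp": [0, -7, 0], "yaw": 0}, {"dp": [0, -7, 0], "yaw": 0}])

```text
clock: 12.6
eef_pos: [710.2, -56.6, 31.0]
tcp_rot: [3.141, -0.0, 1.549]
contact_force: [2.8, 0.1, 4.8]
opening: 0.601
grasp_force: 2.3
```

Request:
carry_out(targets=[{"dp": [0, 8, 0], "yaw": 0}, {"dp": [0, 14, -20], "yaw": 0}, {"dp": [-20, 5, -45], "yaw": 0}, {"dp": [-50, -35, -45], "yaw": 0}, {"dp": [-74, -75, -45], "yaw": 0}, {"dp": [-74, -84, -45], "yaw": 0}, {"dp": [-74, -84, -30], "yaw": 0}, {"dp": [-74, -84, -30], "yaw": 0}])

```text
clock: 13.6
eef_pos: [624.7, -127.9, 58.9]
tcp_rot: [-3.139, -0.001, 1.55]
contact_force: [-0.6, -0.6, -0.2]
opening: 0.599
grasp_force: 0.0
```

```bash
python3 ty.py w6 y
```

```text
13.6 [ 624.7 -127.9   58.9] [-0.6 -0.6 -0.2] [[378, 194], [175, 199], [177, 7], [374, -1]] [[674.0, -94.0], [568.0, -94.0], [573.0, 7.0], [672.0, 8.0]] D [[-173.0, -147.0], [-175.0, -41.0], [-74.0, -44.0], [-71.0, -143.0]] [-123.4  -93.5] ((-123.17425537109375, -92.30056762695312), (101.63284301757812, 105.9897689819336), 1.4795706272125244)
```

Request:
carry_out(targets=[{"dp": [0, 0, 15], "yaw": 0}, {"dp": [0, 0, 28], "yaw": 0}, {"dp": [10, -1, 28], "yaw": 0}, {"dp": [22, -1, 28], "yaw": 0}, {"dp": [34, -1, 28], "yaw": 0}, {"dp": [46, -1, 28], "yaw": 0}, {"dp": [58, -1, 28], "yaw": 0}, {"dp": [70, -1, 28], "yaw": 0}, {"dp": [82, -1, 28], "yaw": 0}, {"dp": [94, -1, 28], "yaw": 0}, {"dp": [102, -1, 28], "yaw": 0}, {"dp": [102, -1, 28], "yaw": 0}])

```text
clock: 15.15
eef_pos: [625.8, -25.9, 32.6]
tcp_rot: [-3.141, -0.0, 1.55]
contact_force: [-0.4, -0.8, 0.2]
opening: 0.599
grasp_force: 0.0
```

```bash
python3 ty.py w7 y
```

```text
15.15 [625.8 -25.9  32.6] [-0.4 -0.8  0.2] [[397, 32], [397, 258], [175, 258], [149, 32]] [[675.0, 85.0], [679.0, -16.0], [575.0, -14.0], [570.0, 89.0]] D [[6.0, -144.0], [-95.0, -150.0], [-95.0, -46.0], [8.0, -39.0]] [-44.  -94.7] ((-43.672035217285156, -94.48004913330078), (102.62840270996094, 110.6704330444336), 0.006539125926792622)
```

View pics/w7.png

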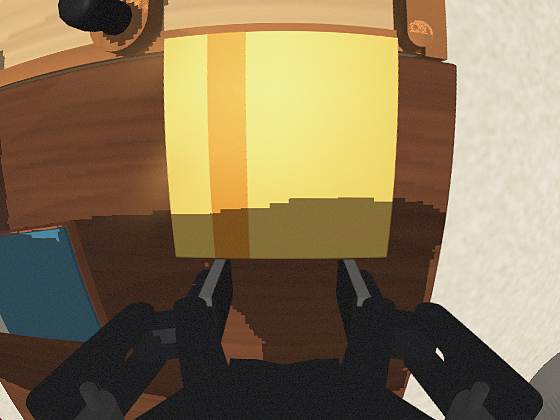

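The yellow tile is square to the bay. Its front corners are at (164,38) and (397,38), between the rail noses at x≈160 and 400. Pushing on.

Request:
carry_out(targets=[{"dp": [8, 0, 1.5], "yaw": 0}, {"dp": [18, 0, 1.5], "yaw": 0}, {"dp": [28, 0, 1.5], "yaw": 0}, {"dp": [38, 0, 1.5], "yaw": 0}, {"dp": [48, 0, 1.5], "yaw": 0}, {"dp": [58, 0, 1.5], "yaw": 0}, {"dp": [68, 0, 1.5], "yaw": 0}, {"dp": [78, 0, 1.5], "yaw": 0}, {"dp": [86, 0, 1.5], "yaw": 0}, {"dp": [94, 0, 1.5], "yaw": 0}, {"dp": [98, 0, 1.5], "yaw": 0}, {"dp": [98, 0, 1.5], "yaw": 0}])

```text
clock: 16.7
eef_pos: [628.2, 71.6, 31.3]
tcp_rot: [3.142, -0.0, 1.549]
contact_force: [0.2, -0.5, -0.4]
opening: 0.598
grasp_force: 0.0
```

Request:
carry_out(targets=[{"dp": [3, 0, 0], "yaw": 0}, {"dp": [6, 0, 0], "yaw": 0}, {"dp": [9, 0, 0], "yaw": 0}, {"dp": [9, 0, 0], "yaw": 0}])

```text
clock: 17.2
eef_pos: [628.4, 80.6, 31.3]
tcp_rot: [3.142, -0.0, 1.549]
contact_force: [-0.5, -0.4, 1.3]
opening: 0.602
grasp_force: 0.0
```

```bash
python3 ty.py w8 y 29.5
```

```text
17.2 [628.4  80.6  31.3] [-0.5 -0.4  1.3] [[395, 260], [140, 260], [161, 36], [395, 32]] [[681.0, 87.0], [557.0, 90.0], [577.0, 193.0], [678.0, 192.0]] D [[9.0, -150.0], [8.0, -26.0], [112.0, -44.0], [114.0, -144.0]] [ 60.7 -91. ] ((60.86688995361328, -87.6219253540039), (104.66583251953125, 124.78599548339844), 0.3324435353279114)
```

View pics/w8.png

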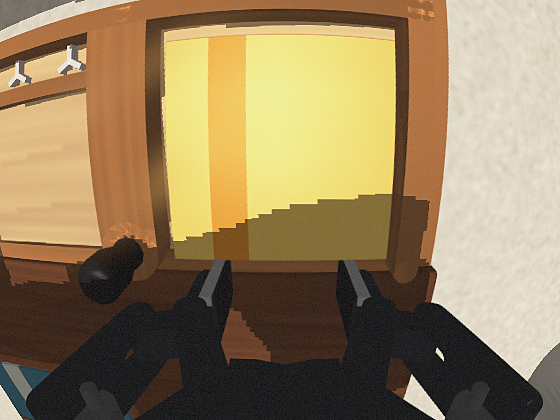

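The yellow tile sits inside its bay, with about 4 mm showing to the back wall at row 30 and the lip visible behind it at row 265. A small last nudge, then back off to the blue tile.

Request:
carry_out(targets=[{"dp": [1.5, 0, 0], "yaw": 0}, {"dp": [2.5, 0, 0], "yaw": 0}, {"dp": [2.5, 0, 0], "yaw": 0}, {"dp": [-8, 0, 0], "yaw": 0}, {"dp": [-15, 0, -20], "yaw": 0}, {"dp": [-45, -15, -45], "yaw": 0}, {"dp": [-85, -55, -50], "yaw": 0}, {"dp": [-125, -95, -50], "yaw": 0}, {"dp": [-165, -135, -50], "yaw": 0}, {"dp": [-195, -170, -50], "yaw": 0}, {"dp": [-200, -179, -30], "yaw": 0}, {"dp": [-200, -179, -30], "yaw": 0}])

```text
clock: 18.75
eef_pos: [444.0, -116.4, 61.6]
tcp_rot: [-3.141, -0.0, 1.547]
contact_force: [-0.1, 0.1, 0.1]
opening: 0.599
grasp_force: 0.0
```

```bash
python3 ty.py w9 b
```

```text
18.75 [ 444.  -116.4   61.6] [-0.1  0.1  0.1] [[424, 172], [244, 190], [224, 40], [412, 35]] [[520.0, -71.0], [424.0, -80.0], [417.0, -2.0], [512.0, 2.0]] D [[-154.0, 8.0], [-164.0, 103.0], [-87.0, 112.0], [-81.0, 17.0]] [-121.3   60.1] ((-120.30387115478516, 60.07085037231445), (77.58680725097656, 96.77664947509766), 6.279819965362549)
```

Request:
carry_out(targets=[{"dp": [0, 0, 16], "yaw": 0}, {"dp": [3, 0, 30.5], "yaw": 0}, {"dp": [11, 0, 30.5], "yaw": 0}, {"dp": [19, 0, 30.5], "yaw": 0}, {"dp": [25, 0, 30.5], "yaw": 0}, {"dp": [31, 0, 30.5], "yaw": 0}, {"dp": [37, 0, 30.5], "yaw": 0}, {"dp": [43, 0, 30.5], "yaw": 0}, {"dp": [43, 0, 30.5], "yaw": 0}])

```text
clock: 19.92
eef_pos: [446.0, -72.3, 30.8]
tcp_rot: [3.142, -0.0, 1.549]
contact_force: [0.3, 0.1, -0.8]
opening: 0.601
grasp_force: 0.0
```

```bash
sed -i "s/(H>85)&(H<115)&(S>70)/cv2.morphologyEx(((H>85)\&(H<115)\&(S>70)).astype(np.uint8),cv2.MORPH_CLOSE,np.ones((61,61)))>0/" ty.py; python3 ty.py w10 b
```

```text
19.925 [446.  -72.3  30.8] [ 0.3  0.1 -0.8] [[572, 419], [-10, 419], [114, 98], [443, 79]] [[763.0, -287.0], [102.0, -279.0], [374.0, 15.0], [516.0, 19.0]] D [[-363.0, -240.0], [-371.0, 421.0], [-71.0, 156.0], [-63.0, 14.0]] [-217.1   87.6] ((-215.60711669921875, 92.14755249023438), (303.3634948730469, 661.4224243164062), 0.6780723333358765)
```

Request:
carry_out(targets=[{"dp": [-10, 0, 0], "yaw": 0}, {"dp": [-14, -10, -25], "yaw": 0}, {"dp": [-10, -55, -45], "yaw": 0}, {"dp": [20, -100, -45], "yaw": 0}, {"dp": [54, -132, -45], "yaw": 0}, {"dp": [54, -132, -25], "yaw": 0}, {"dp": [54, -132, 0], "yaw": 0}, {"dp": [54, -132, 0], "yaw": 0}])

```text
clock: 20.98
eef_pos: [314.1, -16.2, 30.0]
tcp_rot: [-3.139, -0.0, 1.549]
contact_force: [-0.2, -0.4, 0.2]
opening: 0.6
grasp_force: 0.0
```

Request:
carry_out(targets=[{"dp": [0, 6, 0], "yaw": 0}, {"dp": [0, 12, 0], "yaw": 0}, {"dp": [0, 17, 0], "yaw": 0}, {"dp": [0, 22, 0], "yaw": 0}, {"dp": [0, 26, 0], "yaw": 0}, {"dp": [0, 30, 0], "yaw": 0}, {"dp": [0, 30, 0], "yaw": 0}])

```text
clock: 21.85
eef_pos: [343.0, -16.4, 30.8]
tcp_rot: [-3.137, -0.0, 1.549]
contact_force: [-7.9, 0.1, 12.9]
opening: 0.597
grasp_force: 6.1
```

Request:
carry_out(targets=[{"dp": [0, -10, 0], "yaw": 0}, {"dp": [0, -14, -25], "yaw": 0}, {"dp": [-30, 30, -55], "yaw": 0}, {"dp": [-60, 75, -60], "yaw": 0}, {"dp": [-92, 110, -60], "yaw": 0}, {"dp": [-92, 120, -60], "yaw": 0}, {"dp": [-92, 120, -60], "yaw": 0}])

```text
clock: 22.72
eef_pos: [462.7, -110.8, 90.4]
tcp_rot: [-3.141, -0.0, 1.549]
contact_force: [0.2, -0.3, -1.1]
opening: 0.601
grasp_force: 0.0
```

```bash
sed -i "s/m\[:,:10\]|=False/m[330:]=0/" ty.py; python3 ty.py w11 b
```

```text
22.725 [ 462.7 -110.8   90.4] [ 0.2 -0.3 -1.1] [[389, 162], [148, 160], [148, 44], [395, 27]] [[527.0, -65.0], [378.0, -59.0], [382.0, 14.0], [532.0, 20.0]] D [[-147.0, 0.0], [-145.0, 149.0], [-71.0, 147.0], [-62.0, -2.0]] [-106.2   73.7] ((-103.46600341796875, 73.51133728027344), (150.48545837402344, 84.23471069335938), 89.20296478271484)
```

Request:
carry_out(targets=[{"dp": [0, 0, 35], "yaw": 0}, {"dp": [0, 0, 59.5], "yaw": 0}, {"dp": [10, 0, 59.5], "yaw": 0}, {"dp": [22, 0, 59.5], "yaw": 0}, {"dp": [34, 0, 59.5], "yaw": 0}, {"dp": [44, 0, 59.5], "yaw": 0}, {"dp": [54, 0, 59.5], "yaw": 0}, {"dp": [64, 0, 59.5], "yaw": 0}, {"dp": [74, 0, 59.5], "yaw": 0}, {"dp": [78, 0, 59.5], "yaw": 0}, {"dp": [78, 0, 59.5], "yaw": 0}])

```text
clock: 24.15
eef_pos: [464.7, -32.8, 31.2]
tcp_rot: [-3.141, -0.0, 1.549]
contact_force: [-0.2, 0.4, 0.3]
opening: 0.601
grasp_force: 0.0
```

```bash
python3 ty.py w12 b
python3 - <<'E'
from h import *
im=cv2.imread('pics/w12.png')
h=cv2.cvtColor(im,cv2.COLOR_BGR2HSV);H,S,V=[h[...,i].astype(int) for i in range(3)]
m=((H>85)&(H<115)&(S>70));m[330:]=0
n,l,st,ce=cv2.connectedComponentsWithStats(m.astype(np.uint8));print(st[st[:,4]>300])
w=(S<45)&(V>110)
for y in (100,140,180,220,235,245,255): x=np.where(m[y])[0]; print(y,x.min() if len(x) else 0,x.max() if len(x) else 0)
E
```

```text
24.15 [464.7 -32.8  31.2] [-0.2  0.4  0.3] [[432, 91], [463, 329], [116, 329], [93, 91]] [[529.0, 53.0], [565.0, -71.0], [370.0, -65.0], [381.0, 59.0]] D [[-29.0, 1.0], [-152.0, -38.0], [-151.0, 158.0], [-26.0, 150.0]] [-89.5  67.8] ((-89.1043701171875, 59.7944221496582), (195.591064453125, 124.67752075195312), 89.67684173583984)
[[     0      0    560    420 190405]
 [   208     91    227    170  36299]
 [    97     97     69    161   8185]]
100 124 433
140 99 432
180 102 429
220 108 424
235 111 422
245 112 421
255 114 419
```

Request:
carry_out(targets=[{"dp": [-10, 0, 0], "yaw": 0}, {"dp": [-14, -10, -25], "yaw": 0}, {"dp": [-10, -55, -45], "yaw": 0}, {"dp": [20, -100, -45], "yaw": 0}, {"dp": [48, -136, -45], "yaw": 0}, {"dp": [48, -136, -25], "yaw": 0}, {"dp": [48, -136, -1], "yaw": 0}, {"dp": [48, -136, -1], "yaw": 0}])

```text
clock: 25.2
eef_pos: [328.8, 17.4, 31.5]
tcp_rot: [-3.139, 0.0, 1.548]
contact_force: [-0.0, 0.2, 0.7]
opening: 0.599
grasp_force: 0.0
```

Request:
carry_out(targets=[{"dp": [0, 5, 0], "yaw": 0}, {"dp": [0, 10, 0], "yaw": 0}, {"dp": [0, 14, 0], "yaw": 0}, {"dp": [0, 18, 0], "yaw": 0}, {"dp": [0, 21.5, 0], "yaw": 0}, {"dp": [0, 21.5, 0], "yaw": 0}, {"dp": [0, 21.5, 0], "yaw": 0}])

```text
clock: 26.08
eef_pos: [351.5, 17.3, 32.3]
tcp_rot: [3.141, -0.0, 1.549]
contact_force: [1.0, 0.0, 0.2]
opening: 0.6
grasp_force: 0.0
```

Request:
carry_out(targets=[{"dp": [0, -10, 0], "yaw": 0}, {"dp": [0, -14, -25], "yaw": 0}, {"dp": [-20, 30, -55], "yaw": 0}, {"dp": [-50, 75, -60], "yaw": 0}, {"dp": [-80, 110, -60], "yaw": 0}, {"dp": [-80, 114, -60], "yaw": 0}, {"dp": [-80, 114, -60], "yaw": 0}])

```text
clock: 26.95
eef_pos: [462.2, -64.8, 91.8]
tcp_rot: [-3.14, -0.0, 1.548]
contact_force: [0.1, -0.1, 0.0]
opening: 0.599
grasp_force: 0.0
```

```bash
python3 ty.py w13 b
```

```text
26.95 [462.2 -64.8  91.8] [ 0.1 -0.1  0. ] [[398, 49], [398, 168], [157, 168], [154, 42]] [[533.0, 52.0], [533.0, -22.0], [383.0, -19.0], [385.0, 61.0]] D [[-30.0, -3.0], [-104.0, -5.0], [-104.0, 146.0], [-24.0, 146.0]] [-65.7  70.9] ((-64.23802185058594, 70.3974380493164), (150.50015258789062, 79.83921813964844), 89.88379669189453)
```

Request:
carry_out(targets=[{"dp": [10, -50, 10], "yaw": 0}, {"dp": [45, -100, 15], "yaw": 0}, {"dp": [80, -126, 20], "yaw": 0}, {"dp": [80, -126, 40], "yaw": 0}, {"dp": [80, -126, 59.5], "yaw": 0}, {"dp": [80, -126, 59.5], "yaw": 0}, {"dp": [80, -126, 59.5], "yaw": 0}])

```text
clock: 27.88
eef_pos: [338.8, 17.8, 33.2]
tcp_rot: [-3.141, 0.0, 1.549]
contact_force: [0.2, 0.7, -0.4]
opening: 0.6
grasp_force: 0.0
```

Request:
carry_out(targets=[{"dp": [0, 5, 1], "yaw": 0}, {"dp": [0, 10, 1], "yaw": 0}, {"dp": [0, 13, 1], "yaw": 0}, {"dp": [0, 15, 1], "yaw": 0}, {"dp": [0, 15, 1], "yaw": 0}])

```text
clock: 28.5
eef_pos: [352.0, 17.2, 32.1]
tcp_rot: [-3.137, 0.0, 1.549]
contact_force: [-12.1, 2.8, 24.5]
opening: 0.6
grasp_force: 14.0
```

Request:
carry_out(targets=[{"dp": [0, -10, 0], "yaw": 0}, {"dp": [0, -14, -25], "yaw": 0}, {"dp": [-20, 30, -55], "yaw": 0}, {"dp": [-50, 75, -60], "yaw": 0}, {"dp": [-80, 110, -60], "yaw": 0}, {"dp": [-80, 110, -60], "yaw": 0}, {"dp": [-80, 110, -60], "yaw": 0}])

```text
clock: 29.38
eef_pos: [461.6, -65.0, 91.4]
tcp_rot: [-3.14, -0.0, 1.548]
contact_force: [-0.9, 0.4, -0.8]
opening: 0.603
grasp_force: 0.0
```

```bash
python3 ty.py w14 b
```

```text
29.375 [461.6 -65.   91.4] [-0.9  0.4 -0.8] [[399, 168], [156, 168], [156, 52], [399, 37]] [[533.0, -23.0], [382.0, -19.0], [386.0, 54.0], [533.0, 59.0]] D [[-104.0, -5.0], [-104.0, 147.0], [-31.0, 144.0], [-23.0, -3.0]] [-65.6  70.9] ((-63.390625, 70.94540405273438), (151.57049560546875, 81.85382080078125), 89.86848449707031)
```

```bash
python3 -c "
import cv2;im=cv2.imread('pics/w14.png')[0:200,90:450];cv2.imwrite('pics/w14v.png',cv2.resize(im,(792,440),interpolation=2))"
```

```text
(no output)
```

View pics/w14v.png

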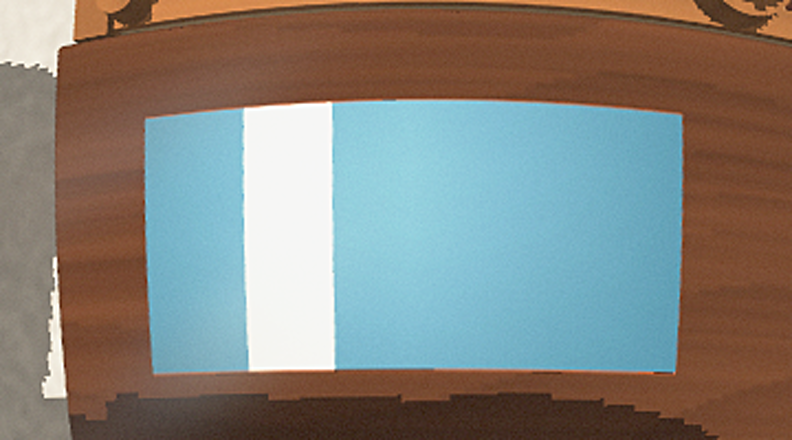

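The blue tile is square to the tray, with corners at (145,117), (683,114), (676,372) and (153,373). The board's left edge runs from (57,60) to (68,372).

Run:
```python
from h import *
c=r.get_calibration('wrist')
f=lambda p:np.array(p)/2.2+[90,0]
for p,z in(([[145,117],[683,114],[676,372],[153,373]],34),([[57,60],[59,160],[66,320]],24),([[79,40]],23.5)):
    w=onz(c,f(p),z,True);print(w.round(1)[:,:2].tolist(),dry(w,(531,82)).round(1).tolist())
```

```text
[[385.4, 53.6], [533.5, 50.1], [531.9, -22.9], [383.8, -19.6]] [[-31.7, 144.9], [-31.8, -3.2], [-104.9, -3.3], [-105.0, 144.8]]
[[351.2, 80.0], [352.1, 47.2], [351.5, -2.7]] [[-6.2, 179.7], [-39.0, 178.1], [-88.8, 177.6]]
[[358.6, 85.2]] [[-0.7, 172.4]]
```

Request:
carry_out(targets=[{"dp": [0, 0, 35], "yaw": 0}, {"dp": [5, 0, 60], "yaw": 0}, {"dp": [15, 0, 60], "yaw": 0}, {"dp": [25, 0, 60], "yaw": 0}, {"dp": [33, 0, 60], "yaw": 0}, {"dp": [41, 0.4, 60], "yaw": 0}, {"dp": [49, 1, 60], "yaw": 0}, {"dp": [57, 1.7, 60], "yaw": 0}, {"dp": [65, 2.4, 60], "yaw": 0}, {"dp": [72, 3, 60], "yaw": 0}, {"dp": [72, 3, 60], "yaw": 0}])

```text
clock: 30.8
eef_pos: [467.2, 7.3, 31.7]
tcp_rot: [-3.141, -0.0, 1.549]
contact_force: [-0.2, 1.1, -1.0]
opening: 0.6
grasp_force: 0.0
```

```bash
python3 ty.py w15 b
```

```text
30.8 [467.2   7.3  31.7] [-0.2  1.1 -1. ] [[462, 329], [106, 329], [105, 101], [583, 53]] [[567.0, -31.0], [365.0, -26.0], [389.0, 94.0], [637.0, 130.0]] D [[-112.0, -39.0], [-112.0, 164.0], [9.0, 142.0], [51.0, -105.0]] [-41.2  40.4] ((-47.47602844238281, 26.5245361328125), (149.43519592285156, 292.5386962890625), 9.72097110748291)
```

Request:
carry_out(targets=[{"dp": [6, 0, 0.7], "yaw": 0}, {"dp": [14, 0, 0.7], "yaw": 0}, {"dp": [22, 0, 0.7], "yaw": 0}, {"dp": [30, 0, 0.7], "yaw": 0}, {"dp": [38, 0, 0.7], "yaw": 0}, {"dp": [46, 0, 0.7], "yaw": 0}, {"dp": [54, 0, 0.7], "yaw": 0}, {"dp": [61, 0, 0.7], "yaw": 0}, {"dp": [68, 0, 0.7], "yaw": 0}, {"dp": [73, 0, 0.7], "yaw": 0}, {"dp": [76, 0, 0.7], "yaw": 0}, {"dp": [76, 0, 0.7], "yaw": 0}])

```text
clock: 32.35
eef_pos: [468.9, 83.0, 31.1]
tcp_rot: [3.141, -0.0, 1.549]
contact_force: [0.5, 1.2, -0.6]
opening: 0.604
grasp_force: 0.0
```

Request:
carry_out(targets=[{"dp": [1.5, 0, 0], "yaw": 0}, {"dp": [2, 0, 0], "yaw": 0}, {"dp": [2, 0, 0], "yaw": 0}])

```text
clock: 32.72
eef_pos: [468.9, 84.7, 31.1]
tcp_rot: [-3.142, -0.0, 1.549]
contact_force: [0.0, -0.3, -0.8]
opening: 0.6
grasp_force: 0.2
```

```bash
python3 ty.py w16 b 29.5
python3 - <<'E'
from h import *
im=cv2.imread('pics/w16.png');h=cv2.cvtColor(im,cv2.COLOR_BGR2HSV)
c=r.get_calibration('wrist')
for x in(240,330,370):
    col=h[:,x].astype(int);m=np.where((col[:,0]>85)&(col[:,0]<115)&(col[:,1]>70))[0];m=m[m<300]
    print(x,m.min(),m.max(),dry(onz(c,[[x,m.min()],[x,m.max()]],29.5,True),(531,82)).round(1).tolist(), h[m.max()+1:m.max()+30:3,x].tolist())
E
```

```text
32.725 [468.9  84.7  31.1] [ 0.  -0.3 -0.8] [[542, 329], [107, 329], [109, 101], [428, 80]] [[647.0, 28.0], [364.0, 48.0], [391.0, 171.0], [533.0, 176.0]] D [[-52.0, -118.0], [-38.0, 166.0], [86.0, 142.0], [94.0, -0.0]] [22.7 47.5] ((25.02039337158203, 20.890907287597656), (284.1701354980469, 139.5250701904297), 87.22950744628906)
240 93 259 [[84.8, 80.8], [10.8, 83.0]] [[8, 53, 87], [12, 136, 105], [15, 149, 106], [13, 154, 106], [10, 149, 70], [12, 163, 64], [11, 129, 73], [10, 144, 69], [7, 106, 70], [10, 112, 59]]
330 93 259 [[84.8, 43.7], [10.8, 41.3]] [[6, 56, 87], [12, 139, 110], [12, 138, 105], [13, 152, 106], [10, 123, 85], [6, 129, 65], [9, 135, 72], [10, 157, 65], [9, 141, 67], [11, 129, 67]]
370 95 279 [[84.8, 26.6], [-0.4, 20.9]] [[0, 18, 42], [24, 39, 33], [129, 42, 43], [143, 34, 30], [90, 47, 27], [158, 15, 69], [170, 25, 31], [100, 25, 31], [85, 48, 32], [110, 20, 38]]
```

Request:
carry_out(targets=[{"dp": [1.5, 0, 0], "yaw": 0}, {"dp": [2.5, 0, 0], "yaw": 0}, {"dp": [2.5, 0, 0], "yaw": 0}, {"dp": [-8, 0, 0], "yaw": 0}, {"dp": [-15, 8, -30], "yaw": 0}, {"dp": [-30, 40, -80], "yaw": 0}, {"dp": [-45, 70, -125], "yaw": 0}, {"dp": [-60, 80, -165], "yaw": 0}, {"dp": [-60, 80, -165], "yaw": 0}, {"dp": [-60, 80, -165], "yaw": 0}])

```text
clock: 34.02
eef_pos: [546.7, 22.7, 195.3]
tcp_rot: [-3.14, -0.0, 1.548]
contact_force: [0.2, 0.1, 0.0]
opening: 0.598
grasp_force: 0.0
```

```bash
python3 - <<'E'
from h import *
s=r.sense();print(s['clock'],s['eef_pos'].round(1))
c=r.get_calibration('wrist');im=r.grab_frame('wrist');np.save('w17.npy',c,allow_pickle=True)
cv2.imwrite('pics/w17.png',im[:,:,::-1])
h=cv2.cvtColor(im,cv2.COLOR_RGB2HSV);H,S,V=[h[...,i].astype(int) for i in range(3)]
k=lambda m,n:cv2.morphologyEx(m.astype(np.uint8),cv2.MORPH_OPEN,np.ones((n,n)))
b=(H>88)&(H<112)&(S>70);b[300:]=0;b[:,430:]=0
b=cv2.morphologyEx(k(b,5),cv2.MORPH_CLOSE,np.ones((35,35)))
y=(H>22)&(H<33)&(S>110)&(V>60);y[300:]=0
y=cv2.morphologyEx(k(y,5),cv2.MORPH_CLOSE,np.ones((35,35)))
for nm,m in(('blue',b),('yel',y)):
    q=poly(m);d=dry(onz(c,q,29.5,True),(531,82));print(nm,q.tolist(),d.round(1).tolist(),d.mean(0).round(1),cv2.minAreaRect(d.astype(np.float32)))
for x in range(180,400,30): print(x,[tuple(h[yy,x]) for yy in ()])
E
python3 - <<'E'
import cv2,sys
sys.path.insert(0,'.')
from h import *
E
```

```text
34.025 [546.7  22.7 195.3]
blue [[272, 116], [124, 124], [124, 53], [272, 32]] [[15.3, -5.6], [15.2, 141.8], [87.4, 140.6], [94.8, -5.6]] [53.2 67.8] ((54.990234375, 68.10528564453125), (79.45152282714844, 147.5202178955078), 0.055044129490852356)
yel [[417, 25], [417, 123], [355, 119], [354, 17]] [[112.2, -144.5], [13.7, -144.6], [13.9, -82.1], [112.7, -81.3]] [  63.1 -113.1] ((63.181968688964844, -112.93405151367188), (99.01893615722656, 63.19720458984375), 0.06806773692369461)
180 []
210 []
240 []
270 []
300 []
330 []
360 []
390 []
```

Request:
carry_out(targets=[{"dp": [40, 5, 20], "yaw": 0}, {"dp": [76, 8, 50], "yaw": 0}, {"dp": [76, 8, 90], "yaw": 0}, {"dp": [76, 8, 120], "yaw": 0}, {"dp": [76, 8, 143], "yaw": 0}, {"dp": [76, 8, 143], "yaw": 0}])

```text
clock: 34.83
eef_pos: [554.4, 98.7, 50.3]
tcp_rot: [-3.135, 0.001, 1.549]
contact_force: [-0.1, -0.3, 0.9]
opening: 0.599
grasp_force: 0.0
```

Request:
carry_out(targets=[{"dp": [0, 0, 0], "yaw": 0}, {"dp": [0, 0, 0], "yaw": 0}, {"dp": [0, 0, 0], "yaw": 0}, {"dp": [0, 0, 0], "yaw": 0}], fingers=-1, grip_force=40)

```text
clock: 35.33
eef_pos: [556.2, 99.0, 54.0]
tcp_rot: [-3.14, -0.0, 1.549]
contact_force: [-5.7, 1.6, 3.4]
opening: 0.213
grasp_force: 39.0
```

Request:
carry_out(targets=[{"dp": [4, 0, 0], "yaw": 0}, {"dp": [11, 0, 0], "yaw": 0}, {"dp": [21, 0, 0], "yaw": 0}, {"dp": [32, 0, 0], "yaw": 0}, {"dp": [43, 0, 0], "yaw": 0}, {"dp": [54, 0, 0], "yaw": 0}, {"dp": [65, 0, 0], "yaw": 0}, {"dp": [76, 0, 0], "yaw": 0}, {"dp": [86, 0, 0], "yaw": 0}, {"dp": [95, 0, 0], "yaw": 0}, {"dp": [101, 0, 0], "yaw": 0}, {"dp": [104, 0, 0], "yaw": 0}])

```text
clock: 36.83
eef_pos: [558.7, 202.3, 54.0]
tcp_rot: [-3.14, 0.001, 1.549]
contact_force: [-3.1, -5.3, 3.9]
opening: 0.215
grasp_force: 39.0
```

Request:
carry_out(targets=[{"dp": [4, 0, 0], "yaw": 0}, {"dp": [8, 0, 0], "yaw": 0}, {"dp": [12, 0, 0], "yaw": 0}, {"dp": [15, 0, 0], "yaw": 0}, {"dp": [18, 0, 0], "yaw": 0}, {"dp": [18, 0, 0], "yaw": 0}])

```text
clock: 37.58
eef_pos: [559.1, 219.0, 54.0]
tcp_rot: [-3.14, 0.003, 1.549]
contact_force: [-2.8, -10.3, 4.5]
opening: 0.213
grasp_force: 39.1
```

Request:
carry_out(targets=[{"dp": [1, 0, 0], "yaw": 0}, {"dp": [2, 0, 0], "yaw": 0}, {"dp": [2, 0, 0], "yaw": 0}])

```text
clock: 37.95
eef_pos: [559.1, 219.2, 53.9]
tcp_rot: [-3.14, 0.005, 1.55]
contact_force: [-1.2, -20.5, 6.7]
opening: 0.214
grasp_force: 39.3
```

Request:
carry_out(targets=[{"dp": [-2, 0, 0], "yaw": 0}, {"dp": [-2, 0, 0], "yaw": 0}, {"dp": [-2, 0, 0], "yaw": 0}], fingers=0)

```text
clock: 38.33
eef_pos: [560.2, 221.2, 53.6]
tcp_rot: [3.141, -0.001, 1.549]
contact_force: [0.3, -0.3, -0.2]
opening: 0.504
grasp_force: 0.0
```

Request:
carry_out(targets=[{"dp": [0, 0, -40], "yaw": 0}, {"dp": [0, 0, -85], "yaw": 0}, {"dp": [-20, 0, -130], "yaw": 0}, {"dp": [-50, 0, -170], "yaw": 0}, {"dp": [-80, 0, -200], "yaw": 0}, {"dp": [-80, 0, -200], "yaw": 0}, {"dp": [-80, 0, -200], "yaw": 0}])

```text
clock: 39.2
eef_pos: [557.8, 141.3, 252.4]
tcp_rot: [-3.141, -0.0, 1.549]
contact_force: [-0.1, -0.4, -1.2]
opening: 0.501
grasp_force: 0.0
```

Run:
```python
from h import *
c=r.get_calibration('wrist');im=r.grab_frame('wrist');print(r.sense()['contact_force'])
h=cv2.cvtColor(im,cv2.COLOR_RGB2HSV);V=h[...,2]
def pix(P):
    R=cv2.Rodrigues(c['rvec'])[0];q=R@np.array(P,float)+c['tvec'].ravel();n=np.hypot(*q[:2]);return q[:2]/n*np.arctan2(n,q[2])*c['fx']+[c['cx'],c['cy']]
u=pix([558.5,217,71.5]).round().astype(int);print(u)
a=V[u[1]-30:u[1]+30,u[0]-30:u[0]+30]<50
n,l,st,ce=cv2.connectedComponentsWithStats(a.astype(np.uint8));i=1+st[1:,4].argmax();p=ce[i]+u-30;print(st[i],p,dry(onz(c,[p],71.5,True),(531,82)))
# tiles through acrylic
H,S=h[...,0].astype(int),h[...,1].astype(int)
b=(H>85)&(H<115)&(S>40);b[300:]=0;n,l,st,ce=cv2.connectedComponentsWithStats(b.astype(np.uint8))
for j in range(1,n):
    if st[j,4]>600:
        x,y,w,hh=st[j,:4];print('blue',st[j],dry(onz(c,[[x,y],[x+w,y+hh]],29.5,True),(531,82)).round(0).tolist())
```

```text
[-0.88465756  0.31908199 -0.97124658]
[283 115]
[ 21  21  20  19 145] [283.91724138 114.7862069 ] [[135.40030227 -24.90149149]]
blue [ 182   92   85   27 2060] [[165.0, 88.0], [131.0, -7.0]]
blue [ 537  120   23   83 1487] [[157.0, -368.0], [41.0, -444.0]]
```

```bash
python3 -c "
from rig import r
print(r.sign_off(), r.sense()['clock'])"
```

```text
the job is handed in; nothing more can be done
the job is handed in; nothing more can be done
```

I drew the tray out, slid both tiles into their compartments, pushed the tray home against its stop and handed the job in at about 39 s; the sign-off gave no verdict, and I did not measure the tiles under the cover closely.

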